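# Open the tool box with the safety bolt

### The arm

A 6-joint arm with a two-finger parallel gripper is mounted at the origin on a cart in front of the work surface, level with it; the furniture and walls round the work are solid. World frame = base frame: x ahead of the robot, y to its left, z up, the work surface at z = 0. Lengths are in mm, angles in rad, forces in N, time in s.
With the tool pointing down it reaches from about 350 to 975 mm from the base axis. Payload 4.9 kg.
Tool frame: the origin (TCP) lies on the centre line of the jaws, within the pads' length; the fingertips stand 14 mm ahead of it and the grasp point (between the pads) lies 5 mm behind it; z points along the fingers, y is the line along which they close (so a half turn about z gives the same grasp; the last joint's range is limited). The gripper opens to 85 mm and grips with 20 to 120 N. Pads are 22 mm wide; open, the fingers measure 114 mm over their backs; the gripper's body (76 mm by 85 mm) begins 54 mm behind the grasp point. The pads swing forward as they close: fully open they stand 13 mm farther back than shut.
Start: joints at [-1.422, 0.053, 1.613, -0, 1.476, -0.119], TCP at [165.377, -602.704, 245.304] pointing down, gripper open.
Joint ranges: [-3.01, 3.01], [-1.01, 2.22], [0.06, 2.58], [-1.02, 4.17], [0.09, 2.62], [-3.14, 3.14]. Speed limits (rad/s): [2.57, 2.57, 3.14, 3.14, 3.14, 3.14].

### API

Orientations are given as a unit quaternion [w, x, y, z].
In Python, from plant import ctrl, eoat, grab_frame, camera_params, workorder, recognise, landmark_of gives the robot as it stands. Calls block until the motion is done:
- ctrl.reach(position, orientation): joint-space move of the TCP to a pose.
- ctrl.move_l(position, orientation=None, max_speed=150): straight line of the TCP; orientation=None keeps the orientation; max_speed is the mean speed in mm/s.
- ctrl.set_joints(angles): joint-space move.
- eoat.gripper_to(opening): finger opening in mm; the grip force is fixed at half the most; returns when the fingers have stopped.
- ctrl.sleep(seconds).
- ctrl.solve_ik(position, orientation): joint angles nearest the present ones, or None.
- ctrl.state(): the state.
- grab_frame(name): name is "scene" or "top" or "wrist"; returns (picture, depth): 400x640x3 uint8, blue, green, red; 400x640 float32, mm along the optical axis (not along the pixel's ray), 0 where there is no reading.
- camera_params(name): a dict with "camera_matrix" (3x3 intrinsics, pixels), "rvec" (rotation vector, rad) and "tvec" (3), from world to camera coordinates, as OpenCV has them; the wrist camera has in their place "hand_eye" (4x4, takes a point from camera to tool coordinates, whose origin is the TCP and whose axes are the flange's). Camera axes: x right, y down, z forward; pixel columns grow to the right and rows downward; lengths in mm; the calibration is good to about 2 mm. A picture is of the moment at which its call begins: read the wrist's pose just before it. camera_params takes no time and is no camera call.
A pose or a line that the arm cannot do raises ctrl.IKError and nothing moves.
- workorder.job_done(): hands the job in; it is judged then, once.
Trained networks look in the newest picture that a camera, given by its name, has taken for a name from the list of things; names that differ only in an ending like _2 or _b are one class to them, and where a whole thing is asked for, a point or a joint stands for the part that bears it (a point fixed in the world has none). Each returns a list of dicts, best first, with "confidence" (0 to 1); they miss things now and then, are a little off and sometimes report something else, mostly with a low value. They report only what shows in the picture. A call takes as long as a camera call.
- recognise(camera, query): "position" ([x, y, z] in mm, in world coordinates, good to about 4 mm: the middle of the surface that is visible of it).
- landmark_of(camera, query): "position" ([x, y, z] in mm, in world coordinates, good to about 4 mm: a listed point, or the origin of a listed thing).
The state is a dict: "clock": time; "q": joint angles; "dq": joint speeds; "joint_efforts": joint torques, N m; "tool_pos": TCP position; "orientation": TCP orientation; "wrist_force": force on the tool from outside, world axes, zero at the start; "torque": the same for the moment, N m; "grip_width": finger opening in mm; "gripper_force": force on a finger pad.
Only numpy, scipy, OpenCV 4.12 (cv2) and the standard library are available. Lean on these libraries where they do the work, as an engineer would, in place of code of your own. Each camera call takes 0.05 s, during which the arm holds its last target. There are 200 camera calls.

### The job

Open the wooden sliding-lid box with your fingertips alone, without gripping, lifting or forcing anything: hold the spring catch plate of its safety bolt down with one fingertip, and keep it down while the other fingertip pushes the bolt's knob all the way back. Then let the catch spring up again and push the lid by its thumb ledge to the left, gently, until it is fully open. Leave the things round the box where they stand.

Things in the scene. Friction and masses are not known exactly. Their poses are not given: they have to be found in the camera images.
- tool_box: Pale wooden box with sliding lid, 174 (x) by 274 mm (y), fixed. Origin: centre of its underside; x points from its near to its far long wall, y left along the lid's path, z up. The lid's top is 72 mm up, the long walls' rims 76. A steel bolt lies along x on the lid's left half, shot through a staple on the near wall, so the lid cannot move; its catch plate lies right beside it.
- bolt_knob (a point): Centre of the near upright face of the bolt's knob (push it along box +x); axes as the box's. Steel block 32 mm wide (y), 10 thick, from 15 to 46 mm above the lid's top; this point is 33 above it, 69 mm left of the box's centre. Rod and guides stay below 18 mm above the lid. A toothed strip 29 mm high rides with the bolt, 19 to 32 mm right of the knob's centre, between it and the catch plate.
- catch_pad (a point): Press point of the catch plate, a sprung steel flap 100 mm long (box x; 50 each way from here), 33 wide, hinged along its right edge 20 mm from here. Press anywhere; a fingertip can slide along it. The point is 46 mm right of the knob's centre line, 15 beyond (+x) the shot knob's near face; 30 mm above the lid's top when up, 21 fully down (1 N rising to 6 N). Its frame tips with the plate.
- thumb_ledge (a point): Middle of the upright right-hand face of the thumb ledge on the lid's right half (push it along box +y); axes as the box's, moves with the lid. The ledge is wood, 90 mm long (box x), 18 high, sloping off on its left side; this point is 10 mm above the lid's top. Right of it the lid is flat for 65 mm.
- bolt (a joint): How far the bolt is drawn, in m: 0 is shot (locked), 0.040 is fully back at its stop. It slides stiffly (about 2 N) and stays where it is left. The toothed strip locks it in steps of 10 mm unless the catch is held down.
- catch (a joint): How far the catch plate is pressed, in rad: 0 is up (sprung, locking the bolt), 0.45 is fully down at its stop; the bolt is free from 0.22 on.
- lid (a joint): How far the lid is slid open, in m: 0 is shut, 0.120 is fully open at its stop (it then stands out 120 mm to the left of the box). It slides with about 2 N and stays where it is left.
- thread_spool: Wooden spool of grey thread, 28 mm across, 40 mm tall, to the right of the box; to be left alone. Origin at the centre of its underside.
- flat_tin: Low round tin, 86 mm across, 40 mm tall, to the left of the box, where the opened lid passes above it; to be left alone. Origin at the centre of its underside.
- swatch_pack: Flat pack of colour cards, 72 x 52 x 9 mm, to the left of the box; to be left alone. Origin at the centre of its underside.
- gesso_tub: Round white primer tub, 94 mm across, 70 mm tall, to the right of the box; to be left alone. Origin at the centre of its underside.
- paint_a: Upright paint bottle with a pale cap, 48 mm across, 149 mm tall, at the back; to be left alone. Origin at the centre of its underside.
- paint_b: Upright paint bottle with a black cap, 48 mm across, 149 mm tall, at the back; to be left alone. Origin at the centre of its underside.

How it is judged (in metres and radians):
On the way, in this order (a step that is already met when the one before it is completed fails the run):
1. the catch is held down while the bolt is still shot (value of joint catch above 0.22 rad and value of joint bolt below 0.006 m), for 0.1 s.
2. the bolt is drawn fully back with the catch still held down (value of joint catch above 0.2 rad and value of joint bolt above 0.035 m), for 0.1 s.
3. the catch is let spring up again before the lid is pushed open (value of joint catch below 0.06 rad and value of joint bolt above 0.034 m and value of joint lid below 0.06 m), for 0.1 s.
At the end, for the whole second after the job is handed in: The bolt is drawn at least 34 of its 40 mm, the catch plate is up (pressed less than 0.06 rad), the lid is open at least 112 of its 120 mm and at rest (value of joint bolt above 0.034 m and value of joint catch below 0.06 rad and value of joint lid above 0.112 m and velocity of joint lid below 0.01 m/s); the robot touches nothing.
It fails at once if the catch is let up while the bolt is on its way (drawn between 8 and 28 mm) (value of joint bolt between 0.008 and 0.028 m and value of joint catch below 0.1 rad).
It fails at once if the box, its bolt or its lid is forced or gripped: fingers push it with more than 40 N (contact force between the fingers and tool_box above 40 N).
It fails at once if a thing round the box is knocked, moved or lifted (more than 25 mm) (distance of any of thread_spool, flat_tin, swatch_pack, gesso_tub, paint_a, paint_b from where it was at the start of the episode above 0.025 m).
It also fails if it takes over 58 s, if anything falls off the work surface, if the arm or the gripper's body presses on something with over 40 N, if the wrist force passes 120 N, or if a joint passes its speed limit or range.

## Working session

There is one attempt and no reset: what is moved stays moved. The work goes in short steps, each a Python script; the robot and the scene stay as the last script left them, time stands still between calls to the robot, and variables do not carry over. Pictures are saved under pics/ and viewed, at most 10 in all, crops included, and the job is handed in when it is done.

```bash
mkdir -p pics; ls
python3 - <<'E'
from plant import *
import cv2
s=ctrl.state();print(s['clock'],s['tool_pos'],s['orientation'])
for c in("top","scene"):
    p,d=grab_frame(c);cv2.imwrite(f"pics/{c}.png",p)
    for q in("tool_box","bolt_knob","catch_pad","thumb_ledge","thread_spool","flat_tin","swatch_pack","gesso_tub","paint_a"):
        print(c,q,[([round(v) for v in r["position"]],round(r["confidence"],2)) for r in landmark_of(c,q)[:3]])
print(ctrl.state()['clock'])
E
```

```text
pics
0.0 [ 165.3074262  -602.13477079  244.09139527] [-9.99230129e-04  9.91048256e-01  1.33500395e-01 -1.03842333e-05]
top tool_box [([562, -46, 3], 0.77)]
top bolt_knob [([538, 22, 108], 0.49)]
top catch_pad [([557, -27, 104], 0.59)]
top thumb_ledge [([556, -105, 81], 0.96)]
top thread_spool [([495, -221, 0], 0.56)]
top flat_tin [([544, 206, 0], 0.94)]
top swatch_pack [([635, 143, -1], 0.78)]
top gesso_tub [([600, -249, 1], 0.67)]
top paint_a [([747, 235, 2], 0.97), ([743, 124, 2], 0.7), ([560, -103, 81], 0.65)]
scene tool_box [([559, -46, 2], 0.73)]
scene bolt_knob [([534, 19, 104], 0.73)]
scene catch_pad [([550, -29, 102], 0.6)]
scene thumb_ledge [([554, -105, 77], 0.91)]
scene thread_spool [([496, -216, -1], 0.62)]
scene flat_tin []
scene swatch_pack []
scene gesso_tub [([599, -254, -4], 0.93)]
scene paint_a [([742, 123, 2], 0.91), ([747, 236, -2], 0.85)]
1.0
```

View pics/top.png

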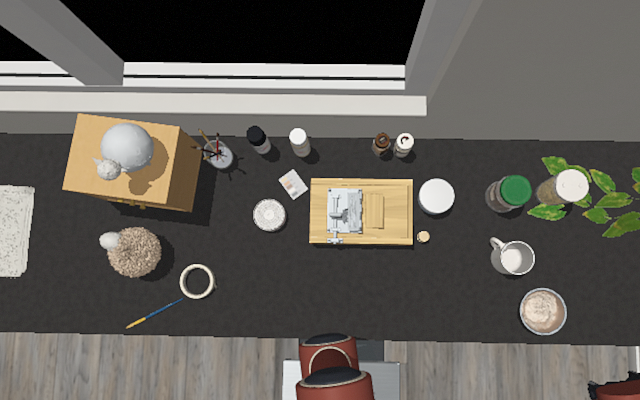

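View pics/scene.png

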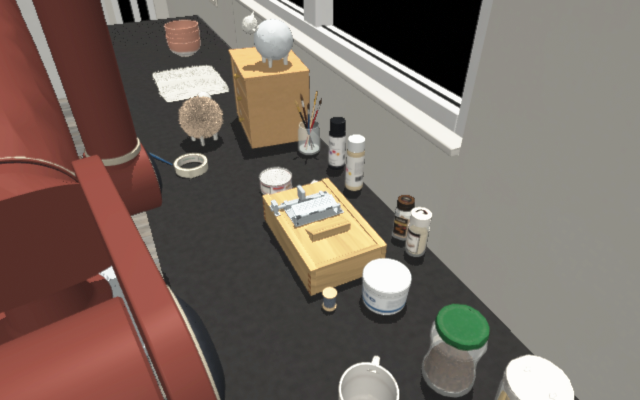

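The top view shows the box nearly axis-aligned (pixels 310–413 × 178–246), with the knob at about (336,238), the catch plate around (345,210) and the ledge at (374,211). The scene view agrees. Next I'll take a close wrist look to get the yaw.

```bash
cat > h.py <<'E'
from plant import *
import numpy as np, cv2
from scipy.spatial.transform import Rotation as R
def tool_T():
    s=ctrl.state();T=np.eye(4);w,x,y,z=s['orientation']
    T[:3,:3]=R.from_quat([x,y,z,w]).as_matrix();T[:3,3]=s['tool_pos'];return T
def cloud():
    T=tool_T();p,d=grab_frame("wrist");c=camera_params("wrist")
    K=np.array(c["camera_matrix"]);v,u=np.mgrid[:400,:640]
    P=np.stack([(u-K[0,2])/K[0,0]*d,(v-K[1,2])/K[1,1]*d,d,np.ones_like(d)],-1)@(T@np.array(c["hand_eye"])).T
    return p,d,P[...,:3]
def quat(yaw): # tool down, tool y along box y
    x,y,z,w=(R.from_euler('z',yaw)*R.from_quat([1,0,0,0])).as_quat();return [w,x,y,z]
E
python3 - <<'E'
from h import *
c=camera_params("wrist");print(np.round(c["hand_eye"],2))
ctrl.reach([500,-40,370],quat(0)); eoat.gripper_to(36)
p,d,P=cloud();cv2.imwrite("pics/w1.png",p);np.save("P.npy",P);np.save("d.npy",d)
for q in("tool_box","bolt_knob","catch_pad","thumb_ledge"):
    print(q,[([round(v,1) for v in r["position"]],round(r["confidence"],2)) for r in landmark_of("wrist",q)[:3]])
print(ctrl.state()['clock'],ctrl.state()['wrist_force'])
m=(d>0)&(abs(P[...,2]-76)<12)&(P[...,0]>430)&(P[...,0]<690)
m=cv2.morphologyEx(m.astype('u1'),cv2.MORPH_OPEN,np.ones((3,3)))
n,l,st,_=cv2.connectedComponentsWithStats(m);k=1+np.argmax(st[1:,4])
print(st[k],cv2.minAreaRect(P[l==k][:,:2].astype('f4')))
E
```

```text
[[   0.     -0.96   -0.27   67.43]
 [   1.      0.     -0.      1.28]
 [   0.     -0.27    0.96 -128.59]
 [   0.      0.      0.      1.  ]]
tool_box [([554.4, -50.4, 1.9], 0.58)]
bolt_knob [([531.7, 23.1, 104.2], 0.96)]
catch_pad [([551.3, -22.4, 101.0], 0.82)]
thumb_ledge [([559.4, -102.7, 81.3], 0.59)]
4.1583 [ 0.69820807 -0.11063595  0.18345907]
[  203    31   243   152 29649] ((557.03125, -47.21998596191406), (174.4359893798828, 274.5780029296875), 0.05775335803627968)
```

View pics/w1.png

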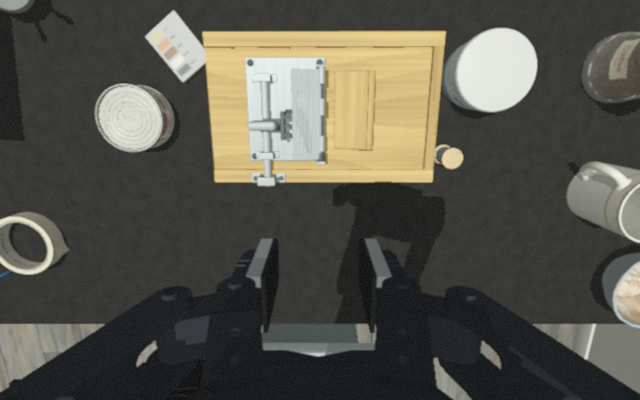

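The wrist view shows the knob at (262,126), the catch plate at (308,110) and the ledge at (355,110). The rectangle fit puts the box at (557,-47) with yaw of about 0. I'll measure the knob, plate and ledge from the same depth frame.

Run:
```python
from h import *
P=np.load("P.npy");d=np.load("d.npy")
def box(n,c):
    q=P[(d>0)&c]; print(n,len(q),np.round(np.percentile(q,[1,10,50,90,99],axis=0),1).tolist())
x,y,z=P[...,0],P[...,1],P[...,2]
inb=(x>480)&(x<640)
box("knob top",inb&(abs(y-22)<22)&(z>112)&(z<135))
box("plate",inb&(y<-13)&(y>-50)&(z>85)&(z<115))
for yy in(-14,-20,-26,-32,-38,-44): box(f"pl{yy}",(abs(x-550)<40)&(abs(y-yy)<1.5)&(z>80))
box("strip",inb&(y>-12)&(y<4)&(z>95))
box("ledge",(abs(x-557)<60)&(y<-75)&(y>-125)&(z>82)&(z<96))
```

```text
knob top 272 [[537.2, 6.3, 112.9], [538.5, 9.3, 114.3], [542.3, 21.2, 117.1], [546.0, 33.1, 118.6], [546.9, 36.5, 119.3]]
plate 2886 [[500.3, -47.6, 95.3], [511.6, -44.1, 97.4], [554.9, -30.5, 100.8], [594.1, -16.5, 104.4], [604.4, -13.4, 105.9]]
pl-14 575 [[510.5, -15.5, 103.4], [511.9, -15.3, 104.4], [513.0, -14.2, 404.3], [567.5, -12.8, 415.0], [587.1, -12.6, 442.1]]
pl-20 1948 [[510.7, -21.5, 102.3], [511.2, -21.2, 105.1], [517.0, -20.1, 427.3], [519.8, -18.9, 444.6], [583.7, -18.5, 451.4]]
pl-26 1499 [[515.6, -27.5, 100.7], [516.8, -27.2, 102.3], [517.5, -26.0, 437.7], [534.2, -24.8, 450.3], [582.8, -24.5, 452.2]]
pl-32 1060 [[510.1, -33.4, 98.9], [510.6, -33.0, 100.9], [511.7, -31.8, 439.0], [550.6, -30.7, 450.6], [585.9, -30.5, 452.3]]
pl-38 790 [[510.1, -39.5, 97.1], [510.5, -39.3, 98.6], [511.3, -38.1, 436.7], [548.3, -36.9, 442.6], [585.2, -36.5, 444.0]]
pl-44 824 [[510.1, -45.4, 95.8], [510.5, -45.2, 97.2], [511.4, -44.0, 436.3], [560.4, -42.9, 442.6], [586.9, -42.6, 444.2]]
strip 5973 [[488.7, -11.7, 100.4], [492.3, -7.2, 402.4], [506.8, -0.5, 413.3], [512.5, 3.4, 424.9], [555.0, 3.9, 430.1]]
ledge 1750 [[513.4, -104.9, 82.1], [522.2, -102.5, 83.0], [559.0, -92.7, 87.1], [594.0, -82.8, 90.1], [601.4, -78.3, 91.3]]
```

Run:
```python
from h import *
q=quat(0)
ctrl.reach([518,-0.5,170],q); ctrl.move_l([518,-0.5,131],q)
ctrl.sleep(.2);f0=np.array(ctrl.state()['wrist_force']);print(f0)
z=131
while z>103:
    z-=1.5; ctrl.move_l([518,-0.5,z],q,40); ctrl.sleep(.08)
    s=ctrl.state();f=s['wrist_force']-f0;print(z,round(s['tool_pos'][2],1),np.round(f,2))
    if f[2]>5.5: break
print(s['clock'],s['grip_width'])
p,d,P=cloud();cv2.imwrite("pics/w2.png",p)
```

```text
[ 0.47630109  0.17845364 -0.53181166]
129.5 129.5 [-0.81 -0.39  0.44]
128.0 127.9 [ 0.2   0.21 -0.24]
126.5 126.4 [ 0.31 -0.72 -0.2 ]
125.0 125.0 [ 0.16 -0.27  0.98]
123.5 123.4 [ 0.36 -0.05  0.66]
122.0 121.9 [-0.8   0.32  1.06]
120.5 120.5 [-0.97  0.03  0.6 ]
119.0 119.0 [-0.78 -0.05  0.41]
117.5 117.5 [-0.07 -1.29 -0.01]
116.0 116.1 [-0.16 -0.37  0.85]
114.5 114.7 [ 0.4  -0.06  1.52]
113.0 113.2 [0.53 0.73 3.09]
111.5 111.6 [0.03 1.39 2.78]
110.0 110.1 [0.24 2.22 3.87]
108.5 108.7 [-0.6   2.58  4.43]
107.0 107.1 [0.33 3.29 5.65]
10.9333 36.14937670757896
```

View pics/w2.png

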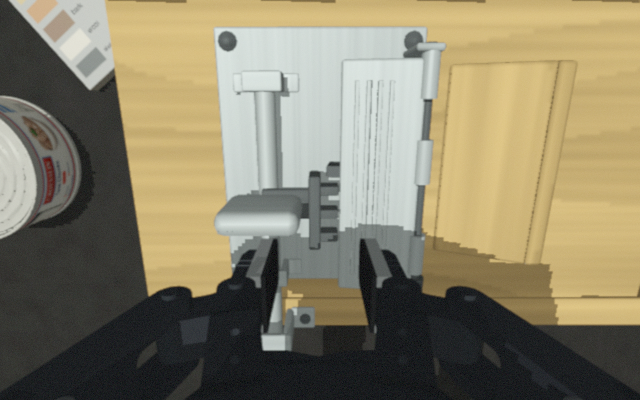

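The catch is about 9.5 mm down. The right finger is on the plate, and the left finger is in front of the knob (258,215) and clear of the toothed strip (315,210). Now I'll push along +x.

Run:
```python
from h import *
q=quat(0); x=518
f0=np.array([0.4,0.1,-.4])
def st(): 
    fs=[]
    for _ in range(3): ctrl.sleep(.03); fs.append(ctrl.state()['wrist_force'])
    return ctrl.state(),np.mean(fs,0)-f0
while x<572:
    x+=4 if x<558 else 1.5
    ctrl.move_l([x,-0.5,107],q,60); s,f=st()
    print(x,np.round(s['tool_pos'],1),np.round(f,1))
    if f[0]<-9 or f[2]>15: break
print(s['clock'])
p,d,P=cloud();cv2.imwrite("pics/w3.png",p)
```

```text
522 [521.2  -0.8 106.6] [-2.7  1.3  5.7]
526 [525.1  -0.9 106.5] [-3.2  1.   5.3]
530 [528.7  -0.9 106.3] [-4.1  1.2  5.9]
534 [532.6  -0.9 106.2] [-4.7  1.4  5.7]
538 [536.6  -0.8 106.2] [-4.   1.2  5.7]
542 [540.6  -0.9 106.2] [-4.2  1.4  5.6]
546 [544.5  -0.8 106.2] [-4.6  1.5  6. ]
550 [548.5  -0.9 106.1] [-4.7  1.3  6.1]
554 [552.5  -0.9 106.2] [-4.4  1.5  5.1]
558 [556.5  -0.8 106.2] [-4.3  1.1  5.9]
559.5 [557.8  -0.8 106.1] [-5.1  1.3  6.1]
561.0 [559.2  -0.8 106.1] [-5.1  0.7  5.4]
562.5 [560.7  -0.9 106.1] [-5.7  1.5  6.2]
564.0 [562.2  -0.9 106.1] [-5.8  1.5  6.5]
565.5 [563.7  -0.8 106.1] [-5.6  1.1  5.6]
567.0 [565.2  -0.9 106. ] [-5.7  1.3  6. ]
568.5 [565.8  -0.8 106. ] [-9.3  0.8  8.8]
16.9333
```

View pics/w3.png

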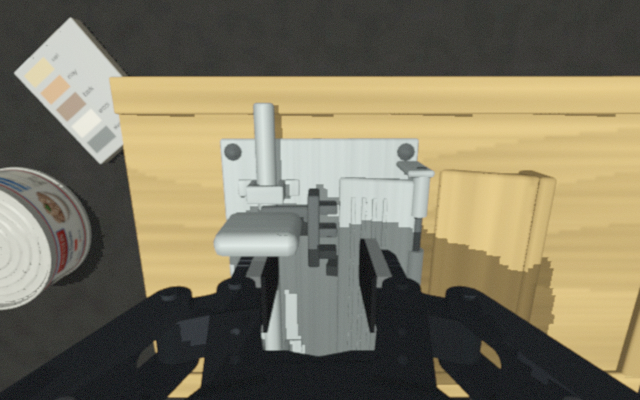

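The bolt is at its stop: force jumped, the knob has moved back about 40 mm, and the plate is still down. I'll ease off, release the catch, and check.

Run:
```python
from h import *
q=quat(0)
ctrl.sleep(.15)
ctrl.move_l([563,-0.5,107],q,30); ctrl.move_l([560,-0.5,150],q,80); ctrl.move_l([540,-80,180],q); eoat.gripper_to(0)
ctrl.move_l([500,-134,180],q)
p,d,P=cloud();cv2.imwrite("pics/w4.png",p);ok=d>0
x,y,z=P[...,0],P[...,1],P[...,2]
for n,c in(("knob",(x>500)&(x<640)&(abs(y-22)<20)&(z>112)&(z<130)),("plate",(abs(x-560)<40)&(abs(y+20)<3)&(z>80)&(z<115)),("ledge",(abs(x-557)<60)&(y<-75)&(y>-125)&(z>82)&(z<96))):
    t=P[ok&c];print(n,len(t),np.round(np.percentile(t,[2,50,98],axis=0),1).tolist() if len(t) else'')
ctrl.sleep(.1);print(ctrl.state()['clock'],ctrl.state()['wrist_force'],ctrl.state()['grip_width'])
```

```text
knob 1117 [[576.9, 5.7, 113.0], [581.5, 17.8, 117.1], [586.4, 32.2, 119.0]]
plate 1603 [[521.8, -22.9, 101.8], [563.1, -19.9, 103.6], [598.6, -17.1, 105.5]]
ledge 5616 [[514.9, -105.4, 82.2], [560.8, -94.1, 87.4], [600.1, -80.5, 90.9]]
20.075 [-0.3575549   0.29546665 -0.34082675] 0.09887282150865004
```

View pics/w4.png

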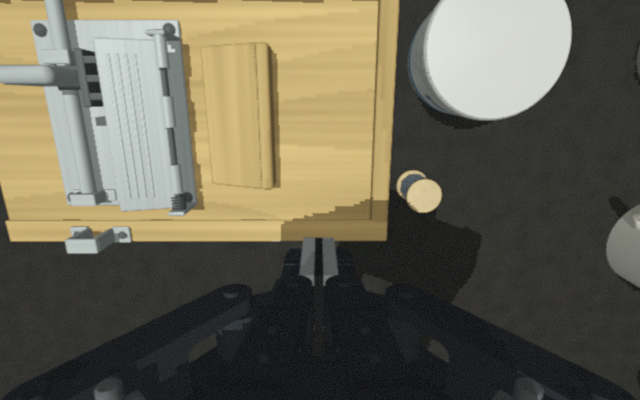

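The bolt is back (knob face at x 577), the catch is up, and the ledge face is at y = -105. Now I'll push the lid.

Run:
```python
from h import *
q=quat(0); X=557
def st():
    fs=[]
    for _ in range(3): ctrl.sleep(.025); fs.append(ctrl.state()['wrist_force'])
    return ctrl.state(),np.mean(fs,0)-f0
ctrl.move_l([X,-134,150],q); ctrl.move_l([X,-134,104],q,100); f0=0; s,f0=st()
z=104
while z>92:
    z-=1.5; ctrl.move_l([X,-134,z],q,30); s,f=st()
    if f[2]>3: z+=3; ctrl.move_l([X,-134,z],q,30); print("lid touched"); break
print("z",z,f)
y=-134; f0=0; s,f0=st()
while y<10:
    y+=5 if y<-10 else 1.5
    ctrl.move_l([X,y,z],q,50); s,f=st()
    print(y,round(s['tool_pos'][1],1),np.round(f,1))
    if f[1]<-8: break
print(s['clock'])
```

```text
z 92.0 [-0.78017812  0.0119567  -0.18455664]
-129 -128.8 [-0.2  0.2  0.2]
-124 -123.9 [0.  0.3 0.5]
-119 -118.9 [-0.1  0.6  0.1]
-114 -113.8 [-0.6  0.9  0.1]
-109 -108.7 [-0.4  0.6  0.7]
-104 -103.7 [-0.2  0.7  0.1]
-99 -98.7 [-0.6  0.4 -0.5]
-94 -93.7 [-0.3  0.5  0. ]
-89 -88.7 [0.1 0.4 0.1]
-84 -83.7 [-0.4  0.4  0.2]
-79 -78.7 [-0.3  0.2 -0.1]
-74 -73.8 [-0.1  0.9 -0.3]
-69 -68.7 [-0.4  0.5  0.5]
-64 -63.8 [-0.6  0.5  0.1]
-59 -58.7 [-0.6  0.5  0.2]
-54 -53.7 [-0.4  0.5  0.5]
-49 -48.7 [-0.5  0.7  0.4]
-44 -43.7 [-0.1 -0.  -0. ]
-39 -38.7 [-1.   0.4 -0.4]
-34 -33.7 [-0.5  0.6 -0.2]
-29 -28.7 [-0.3  0.6 -0.1]
-24 -23.7 [-0.2  1.   0.5]
-19 -18.7 [-0.2  0.5 -0.1]
-14 -13.7 [ 0.2  0.1 -0.4]
-9 -8.7 [-0.2  0.9  0.1]
-7.5 -7.5 [0.  0.3 0.1]
-6.0 -6.0 [-0.1  0.1  0.2]
-4.5 -4.4 [-0.5 -0.3 -0.4]
-3.0 -2.9 [-0.7 -0.3 -0.5]
-1.5 -1.4 [ 0.5 -0.3 -0.2]
0.0 0.1 [-0.1 -0.5 -0. ]
1.5 1.6 [ 0.3 -0.8 -0.7]
3.0 2.5 [-0.6 -4.3  0. ]
4.5 2.8 [-1.  -8.9  0. ]
35.0667
```

Run:
```python
from h import *
q=quat(0)
ctrl.move_l([557,-6,92],q,40); ctrl.move_l([557,-12,170],q,120); ctrl.move_l([500,-30,230],q)
p,d,P=cloud();cv2.imwrite("pics/w5.png",p);ok=d>0
x,y,z=P[...,0],P[...,1],P[...,2]
for n,c in(("knob",(x>500)&(x<640)&(abs(y-142)<20)&(z>112)&(z<130)),("plate",(abs(x-560)<40)&(abs(y-100)<3)&(z>80)&(z<115)),("ledge",(abs(x-557)<60)&(y<55)&(y>-20)&(z>82)&(z<96))):
    t=P[ok&c];print(n,len(t),np.round(np.percentile(t,[2,50,98],axis=0),1).tolist() if len(t) else'')
print(ctrl.state()['clock'],ctrl.state()['wrist_force'])
```

```text
knob 746 [[577.2, 125.7, 112.7], [581.6, 138.8, 117.1], [586.7, 155.1, 119.0]]
plate 1044 [[521.7, 97.1, 101.8], [562.7, 100.1, 103.6], [598.7, 102.8, 105.5]]
ledge 3816 [[514.6, 14.6, 82.2], [560.2, 25.7, 87.4], [599.9, 39.5, 91.0]]
37.05 [0.05132038 0.23661353 0.64004597]
```

View pics/w5.png

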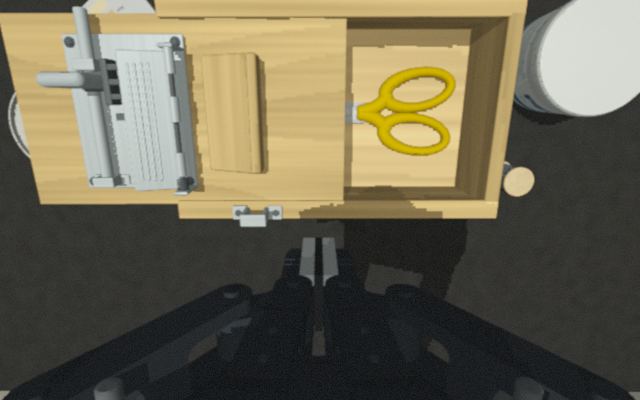

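The lid has moved 120 mm (ledge face from y = -105 to 15), the bolt is still back, the catch is up, and the arm is clear of everything. I'm handing the job in.

```bash
python3 -c "
from plant import *
print(workorder.job_done())"
```

```text
the job is handed in; nothing more can be done
None
```

The box is open and the job is handed in, at about 37 s: by depth measurement the bolt is drawn about 40 mm, the catch is up again and the lid has moved its full 120 mm; I noticed nothing knocked, and no verdict came back.

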